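Hook the return spring of a card punch back onto its anchor post with a spring puller

ROBOT

A 6-joint arm with a two-finger parallel gripper is mounted at the origin on a cart in front of the work surface, level with it; the furniture and walls round the work are solid. World frame = base frame: x ahead of the robot, y to its left, z up, the work surface at z = 0. Lengths are in m, angles in degrees, forces in N, time in s.
With the tool pointing down it reaches from about 0.35 to 0.875 m from the base axis. Payload 4.2 kg.
Tool frame: the origin (TCP) lies midway between the tips of the shut fingers; the grasp point (between the pads) lies 19 mm behind it; z points along the fingers, y is the line along which they close (so a half turn about z gives the same grasp; the last joint's range is limited). The gripper opens to 87 mm and grips with 3 to 60 N. Pads are 19 mm wide; open, the fingers measure 117 mm over their backs; the gripper's body (75 mm by 190 mm) begins 51 mm behind the grasp point.
Start: joints at [-52.964, 22.042, 0.453, 0, -68.411, -14.817], TCP at [0.236, -0.579, 0.223] pointing down, gripper open.
Joint ranges: [-179.83, 179.83], [-69.29, 118.12], [-61.27, 80.66], [-181.25, 117.63], [-171.15, -9.14], [-177.46, 177.46]. Speed limits (degrees/s): [159.86, 159.86, 180, 180, 180, 180].

INTERFACE

Orientations are given as [roll, pitch, yaw] about the fixed x, y, z axes, in that order (R = Rz(yaw) Ry(pitch) Rx(roll)).
In Python, from workcell import env gives the robot as it stands. The module is installed in compiled form; this text tells all that it offers. Calls block until the motion is done:
- env.goto(position, orientation): joint-space move of the TCP to a pose.
- env.move_straight(position, rotation=None, rate=0.15, force_limit=None): straight line of the TCP; rotation=None keeps the orientation; rate is the mean speed in m/s. With force_limit (N) it stops when the force on the tool has changed by that much, and returns True; else False.
- env.set_joints(angles): joint-space move.
- env.gripper_to(opening, grasp_force=None): opening from 0.0 (shut) to 1.0 (fully open); grasp_force is the grip in N (None keeps the last); returns when the fingers have stopped.
- env.dwell(seconds).
- env.inverse_kinematics(position, orientation): joint angles nearest the present ones, or None.
- env.read_state(): the state.
- env.grab_frame(name): name is "side" or "top" or "wrist"; returns a dict with "image" (400x640x3 uint8, blue, green, red), "fx", "fy", "cx", "cy" (pixels), "position" and "orientation" of the camera in the world. Camera axes: x right, y up, looking along -z (the intrinsics and any distortion apply to the point x, -y, -z); pixel columns grow to the right and rows downward; lengths in m; the calibration is good to about 2 mm. The wrist camera is an equidistant fisheye: a pixel r from the principal point sees the ray r / f radians off the axis. A picture is of the moment at which its call begins. There is no depth.
A pose or a line that the arm cannot do raises env.Unreachable and nothing moves.
- env.close_job(): hands the job in; it is judged then, once.
Trained networks look in a picture, given as the dict that the camera call returned (one of the last four; its "shot" number tells which), for a name from the list of things; names that differ only in an ending like _2 or _b are one class to them, and where a whole thing is asked for, a point or a joint stands for the part that bears it (a point fixed in the world has none). Each returns a list of dicts, best first, with "score" (0 to 1); they miss things now and then, are a little off and sometimes report something else, mostly with a low value. They report only what shows in the picture. A call takes as long as a camera call. They do not tell look-alikes from the thing itself.
- env.search_frame(picture, thing): "xyz" ([x, y, z] in m, in world coordinates, good to about 4 mm: the middle of the surface that is visible of it).
- env.trace(picture, thing): "mask" (400x640 bool, what is visible of it).
The state is a dict: "clock": time; "joint_positions": joint angles; "qvel": joint speeds; "joint_torque": joint torques, N m; "position": TCP position; "tool_rot": TCP orientation; "force": force on the tool from outside, world axes, zero at the start; "wrist_torque": the same for the moment, N m; "opening": opening from 0.0 (shut) to 1.0 (fully open); "finger_force": force on a finger pad.
Only numpy, scipy, OpenCV 4.12 (cv2) and the standard library are available. Lean on these libraries where they do the work, as an engineer would, in place of code of your own. Each camera call takes 0.05 s, during which the arm holds its last target. There are 200 camera calls.

TASK

The return spring of the green card punch has slipped off its anchor post, so the lever hangs down. Take the red-handled spring puller from its wooden block, put its nose through the spring's end loop and draw the loop over the post so that it stays hooked in the neck under the post's head and holds the lever up, then stand the puller back in its block. Touch the punch and its spring only with the puller, do not ram the post, do not overstretch the spring, and leave the other things where they are.

Things in the scene. Friction and masses are not known exactly. Their poses are not given: they have to be found in the camera images.
- punch: Fixed bench punch for price cards, green base 206 x 84 mm, 12 mm high. Origin: centre of its underside, z up. +x is the way its spring is pulled: the lever with its black grip points to -x; a steel tail stands up from the lever's pivot (x -30, z 42 mm) and carries the spring. The anchor post stands at +x, y 0.
- rail_mid (a point): Middle of the slotted steel rail that carries the upright steel anchor post, on its top: punch frame x 60, y 0, z 18 mm. The post is clamped anywhere within 8 mm of here along the punch's x; not measured: look or feel. Heights above the punch's underside: head 8.4 mm across z 76-79, neck 6 mm across z 58-76, brass collar 12 mm across z 55-58, stem below.
- lever (a joint): Lever of the punch, rad: 0 hanging down, 0.32 up against its stop. About 3 N in the spring lifts it, so the hooked spring holds it up.
- spring_stretch (a joint): How far the spring is drawn out, m: 0 slack. It pulls with about 2 N plus 0.22 N per mm; hooked on the post it is drawn out 19 to 35 mm. More than 58 mm spoils it.
- spring_loop: Steel end loop of the spring: an oval eye of 2.4 mm wire lying flat, opening 20 mm long (along the spring) by 12 mm wide. x runs along the spring to the loop. The spring hangs in the eye of the lever's tail (punch frame x -30, z 70 mm lever up; x -39, z 69 down), swings sideways and up freely, and lies slack on a saddle. It is greased: it slides along a nose leaning over about 20 degrees.
- loop_eye (a point): Point in the opening of the end loop, in the plane of the wire, on its centre line: 6 mm short of the inner far edge (the edge that hooks behind the post), 14 mm from the inner near edge.
- puller: Loose spring puller, about 0.1 kg, standing nose down in its block. Origin: tip of the nose; z runs up to the handle. Straight round nose 4.5 mm across, z 0 to 14 mm; shank 7 mm across up to z 40; brass ferrule 20 mm across, z 40 to 44, resting on the block; red square handle 20 x 20 mm, z 44 to 98, flats across x and y. Grip it at about z 66.
- tool_block: Fixed beech block 74 x 62 x 50 mm with one upright hole in the middle of its top, 14 mm across and 45 mm deep. Origin: centre of its underside. With the puller in, the tip of the nose is 10 mm above this origin.
- loupe: Loose black and silver folding loupe, 24 x 36 x 16 mm, a bystander. Origin: centre of its underside.
- bangle_0: Loose green jade bangle lying flat, 74 mm across, 9 mm high, a bystander. Origin: centre of its underside.
Things that resemble listed ones, but are neither listed nor needed, are in the scene too. Of the things that look like the puller, the smallest one is meant.

How it is judged (in metres and radians):
On the way, in this order (a step that is already met when the one before it is completed fails the run):
1. the spring is drawn out by the puller (contact force between puller and spring_loop above 2 N and value of joint spring_stretch above 0.008 m), for 0.2 s.
2. the loop is hooked on the post and the puller is out of it (value of joint spring_stretch above 0.015 m and contact force between puller and spring_loop below 0.1 N and z of loop_eye in the frame of punch between 0.057 and 0.077 m), for 0.3 s.
At the end, for the whole second after the job is handed in: The spring is drawn out over 15 mm with its loop in the neck of the post (loop 57 to 77 mm above the punch's underside), the lever is up (over 0.28 rad), and the puller stands still in its block (within 8 mm of its middle, nose under 14 mm above its underside, upright within 0.1 rad) (value of joint spring_stretch above 0.015 m and z of loop_eye in the frame of punch between 0.057 and 0.077 m and value of joint lever above 0.28 rad and horizontal distance between puller and tool_block below 0.008 m and z of puller in the frame of tool_block below 0.014 m and angle between puller's own z axis and vertical below 0.1 rad and linear speed of puller below 0.02 m/s); the robot touches nothing.
It fails at once if the spring is drawn out by more than 58 mm (value of joint spring_stretch above 0.058 m).
It fails at once if the puller presses on the punch (post and spring together) with more than 32 N (contact force between puller and punch above 32 N).
It fails at once if the robot itself touches the punch (contact force between any of the fingers, the arm and punch above 1 N).
It fails at once if the loupe or the bangle is moved by more than 20 mm (distance of any of loupe, bangle_0 from where it was at the start of the episode above 0.02 m).
It also fails if it takes over 51 s, if anything falls off the work surface, if the arm or the gripper's body presses on something with over 40 N, if the wrist force passes 120 N, or if a joint passes its speed limit or range.

## Working session

There is one attempt and no reset: what is moved stays moved. The work goes in short steps, each a Python script; the robot and the scene stay as the last script left them, time stands still between calls to the robot, and variables do not carry over. Pictures are saved under pics/ and viewed, at most 10 in all, crops included, and the job is handed in when it is done.

```bash
mkdir -p pics; cat > h.py <<'E'
import numpy as np, cv2
from scipy.spatial.transform import Rotation as R
from workcell import env
def rot(o): return R.from_euler('xyz',o,degrees=True)
def proj(f,P):
    o=np.array(f['orientation'])
    r=rot(o) if o.size==3 else R.from_matrix(o)
    c=r.inv().apply(np.atleast_2d(P)-f['position']); c=c*[1,-1,-1]
    return np.c_[f['cx']+f['fx']*c[:,0]/c[:,2], f['cy']+f['fy']*c[:,1]/c[:,2]]
def ray(f,uv):
    uv=np.atleast_2d(uv); r=rot(f['orientation'])
    d=np.c_[(uv[:,0]-f['cx'])/f['fx'],-(uv[:,1]-f['cy'])/f['fy'],-np.ones(len(uv))]
    return r.apply(d)
def atz(f,uv,z):
    d=ray(f,uv); p=np.array(f['position']); return p+d*((z-p[2])/d[:,2])[:,None]
E
python3 - <<'E'
from h import *
for n in ('top','side'):
    f=env.grab_frame(n); cv2.imwrite(f'pics/{n}0.png',f['image'])
    print(n,f['fx'],f['cx'],f['cy'],f['position'],f['orientation'],[k for k in f])
    for t in ('punch','puller','tool_block','loupe','bangle_0','spring_loop','lever','rail_mid','loop_eye'):
        r=env.search_frame(f,t)
        for d in r[:5]: print(t,np.round(d['xyz'],3),round(d['score'],2),proj(f,d['xyz']).round()[0])
print(env.read_state())
E
```

```text
top 374.76177398054773 316.7403783503759 190.92100682116157 [0.40895713 0.06237535 0.90074652] [  9.7542731    1.60974691 -91.34072793] ['image', 'fx', 'fy', 'cx', 'cy', 'position', 'orientation', 'shot']
punch [ 0.526 -0.055  0.011] 0.58 [375. 204.]
puller [0.63  0.246 0.12 ] 0.7 [240. 154.]
puller [0.463 0.156 0.129] 0.61 [281. 230.]
puller [0.519 0.267 0.106] 0.49 [231. 206.]
tool_block [0.509 0.262 0.048] 0.93 [239. 213.]
loupe [ 0.41  -0.136  0.016] 0.69 [413. 253.]
bangle_0 [0.708 0.02  0.01 ] 0.52 [341. 132.]
lever [ 0.519 -0.126  0.039] 0.69 [408. 205.]
rail_mid [0.708 0.017 0.009] 0.6 [343. 132.]
side 368.0192589705142 318.6946288793448 202.39574492156848 [ 0.45744095 -0.69105942  0.43844728] [64.81687388 -0.8509061  -7.66700915] ['image', 'fx', 'fy', 'cx', 'cy', 'position', 'orientation', 'shot']
punch [ 0.523 -0.096  0.016] 0.68 [308. 268.]
puller [0.461 0.148 0.091] 0.88 [272. 186.]
puller [0.627 0.247 0.086] 0.66 [332. 171.]
puller [0.514 0.263 0.085] 0.46 [291. 171.]
tool_block [0.524 0.241 0.032] 0.59 [295. 192.]
loupe [ 0.41  -0.147  0.015] 0.48 [249. 288.]
bangle_0 [
[... 220 characters left out ...]
. 268.]
{'clock': 1.0, 'joint_positions': array([-5.29665379e+01,  2.20404809e+01,  4.53805320e-01,  1.31699281e-03,
       -6.84104697e+01, -1.48150633e+01]), 'qvel': array([ 0.00448474, -0.00816021, -0.05593283, -0.05106107,  0.03865959,
       -0.03502486]), 'joint_torque': array([ 4.62991502e-04, -3.90479922e+01,  1.87624598e+01,  4.22431156e+00,
        1.54909497e-02,  1.35740081e-05]), 'position': array([ 0.23633806, -0.57858577,  0.2225742 ]), 'tool_rot': array([-1.79996927e+02, -4.53959977e-04, -1.57781117e+02]), 'force': array([-0.32596066,  0.10074689,  0.16953572]), 'wrist_torque': array([ 0.03032457, -0.05452691, -0.01074355]), 'finger_force': 0.0, 'opening': 0.9990958877261065}
```

```bash
python3 - <<'E'
import cv2
t=cv2.imread('pics/top0.png');s=cv2.imread('pics/side0.png')
a=cv2.resize(t[110:310,190:450],(780,600),interpolation=cv2.INTER_CUBIC)
b=cv2.resize(s[120:320,200:460],(780,600),interpolation=cv2.INTER_CUBIC)
cv2.imwrite('pics/a.png',a);cv2.imwrite('pics/b.png',b)
E
```

```text
(no output)
```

View pics/a.png

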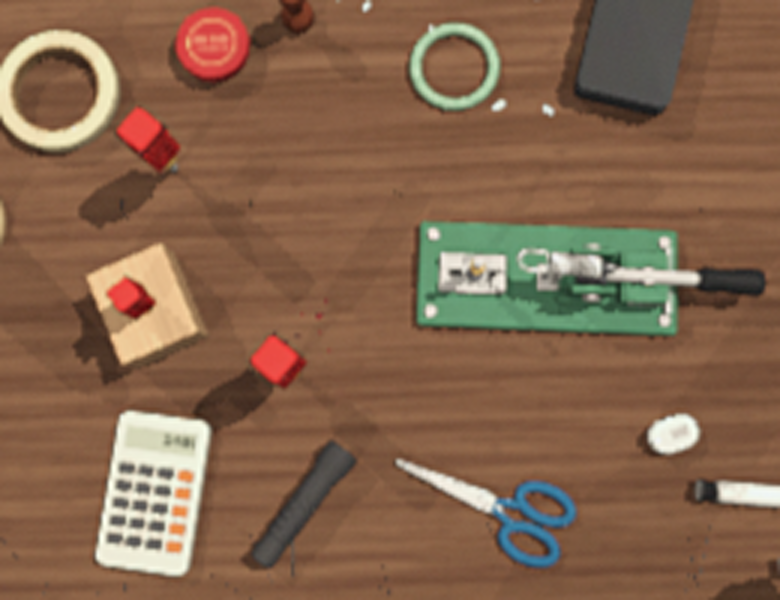

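View pics/b.png

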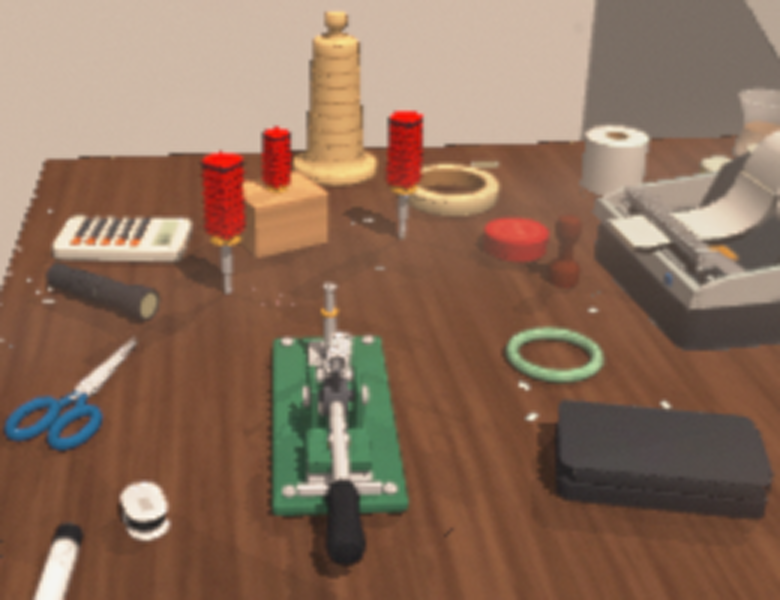

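Three look-alikes in the top picture: (283,231) free standing, (239,155) free standing, and (234,209) in the wooden block. The one in the block is the smallest and fits the description. The punch's +x points to image left, and the loop lies at about (367,197). Next I'll fit the punch and block poses and take an enlarged crop.

```bash
python3 - <<'E'
from h import *
from scipy.optimize import least_squares
f=env.grab_frame('top'); s=env.grab_frame('side')
im=f['image']; hsv=cv2.cvtColor(im,cv2.COLOR_BGR2HSV)
m=cv2.inRange(hsv,(65,90,40),(90,255,255)); m[:,:320]=0; m[:178]=0;m[230:]=0
c=max(cv2.findContours(m,0,1)[0],key=cv2.contourArea); box=cv2.boxPoints(cv2.minAreaRect(c)); print('punch px',box.round(1).tolist())
# fit with known size: subpixel corners ->world at z=.012
W=atz(f,box,0.012); print(W.round(4)); ce=W.mean(0); 
e=sorted([(np.linalg.norm(W[i]-W[(i+1)%4]),i) for i in range(4)]); print([round(x[0],4) for x in e])
i=e[-1][1]; d=W[(i+1)%4]-W[i]; d*=np.sign(d[1]); yaw=np.degrees(np.arctan2(d[1],d[0])); print('punch',ce.round(4),yaw)
for t in ('tool_block','puller'):
    for fr,n in ((f,'top'),(s,'side')):
        for d in env.trace(fr,t)[:3]:
            mm=d['mask'].astype(np.uint8); c=max(cv2.findContours(mm,0,1)[0],key=cv2.contourArea); r=cv2.minAreaRect(c)
            print(t,n,d['score'],[np.round(x,1) for x in r], mm.sum())
            if n=='top' and t=='tool_block': print(cv2.approxPolyDP(cv2.convexHull(c),2,True)[:,0].tolist())
# red mask of block puller in top
for fr,n,(x0,x1,y0,y1) in ((f,'top',(215,250,195,225)),(s,'side',(280,305,155,195))):
    cr=fr['image'][y0:y1,x0:x1]; 
    cv2.imwrite(f'pics/c_{n}.png',cv2.resize(cr,None,fx=10,fy=10,interpolation=cv2.INTER_CUBIC))
a=cv2.resize(f['image'][190:240,210:260],(400,400),interpolation=2); b=cv2.resize(s['image'][155:205,270:320],(400,400),interpolation=2)
cv2.imwrite('pics/c.png',np.hstack([a,b]))
E
```

```text
punch px [[346.79998779296875, 217.89999389648438], [348.1000061035156, 190.1999969482422], [415.29998779296875, 193.5], [413.8999938964844, 221.3000030517578]]
[[ 0.4953  0.0141  0.012 ]
 [ 0.5621  0.0083  0.012 ]
 [ 0.5494 -0.1514  0.012 ]
 [ 0.4832 -0.1436  0.012 ]]
[np.float64(0.0666), np.float64(0.067), np.float64(0.1582), np.float64(0.1601)]
punch [ 0.5225 -0.0682  0.012 ] 85.46678064922507
tool_block top 0.82 [array([238.9, 211.3]), array([35.4, 30.2]), np.float64(67.6)] 874
[[244, 192], [258, 222], [233, 231], [229, 227], [220, 201]]
tool_block side 0.72 [array([293.2, 191. ]), array([25.7, 31.3]), np.float64(79.4)] 640
puller top 0.78 [array([282.4, 229.9]), array([16.1, 12.2]), np.float64(33.7)] 186
puller top 0.53 [array([232.8, 208.8]), array([14.8, 11.3]), np.float64(45.0)] 157
puller top 0.53 [array([240. , 156.5]), array([21.9, 12. ]), np.float64(45.0)] 242
puller side 0.88 [array([273.5, 193.5]), array([45., 13.]), np.float64(90.0)] 430
puller side 0.63 [array([291.5, 172.5]), array([19.,  9.]), np.float64(90.0)] 160
puller side 0.58 [array([334. , 174.5]), array([35., 12.]), np.float64(90.0)] 343
```

View pics/c.png

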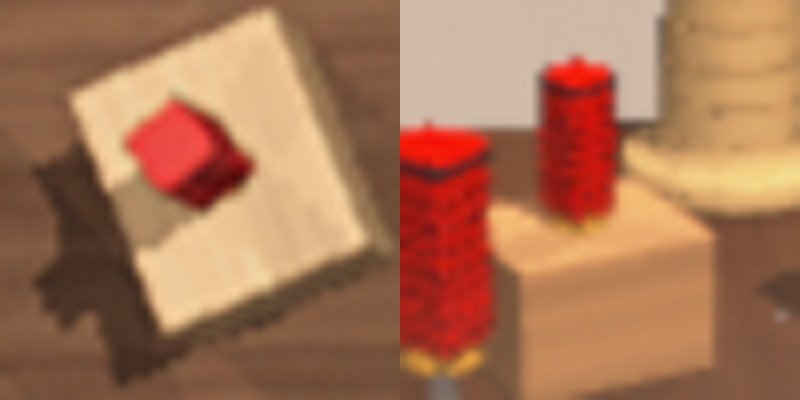

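The crop confirms a short red handle with brass ferrule standing in the beech block; the other two pullers are taller. Refining poses from the pixel corners.

```bash
python3 - <<'E'
from h import *
f=env.grab_frame('top')
hsv=cv2.cvtColor(f['image'],cv2.COLOR_BGR2HSV)
print(hsv[205,335],hsv[187,380],hsv[215,380])
m=cv2.inRange(hsv,(50,60,30),(95,255,255)); m[:,:325]=0; m[:180]=0;m[226:]=0; m[:,420:]=0
h=cv2.convexHull(cv2.findNonZero(m)); print(cv2.minAreaRect(h), cv2.approxPolyDP(h,3,True)[:,0].tolist())
def rect(uv,z,n):
    W=atz(f,uv,z); e=np.roll(W,-1,0)-W; print(n,W.mean(0).round(4),np.linalg.norm(e,axis=1).round(4),np.degrees(np.arctan2(e[:,1],e[:,0])).round(1))
A=lambda p,s,o: np.array(p,float)/s+o-0.0
rect(A([(418,222),(677,229),(676,333),(416,327)],3,(190,110)),.012,'punch clicked')
rect(A([(70,97),(268,8),(368,243),(165,333)],8,(210,190)),.05,'block')
rect(A([(125,140),(175,95),(222,128),(172,190)],8,(210,190)),.108,'handle')
E
```

```text
[ 66  82 121] [ 68  91 160] [ 68  90 142]
((372.25701904296875, 202.31756591796875), (86.70512390136719, 34.82040786743164), 2.2025980949401855) [[415, 219], [331, 218], [330, 185], [414, 187]]
punch clicked [ 0.5307 -0.0476  0.012 ] [0.2067 0.0832 0.2042 0.0846] [-93.2 175.6  87.2  -2.7]
block [0.5138 0.2667 0.05  ] [0.0622 0.0749 0.0628 0.0744] [ -66.9 -156.9  112.6   22.7]
handle [0.5153 0.2647 0.108 ] [0.0178 0.0158 0.021  0.0189] [ -48.4 -125.9  141.    43. ]
```

```bash
cat >> h.py <<'E'
def fproj(f,P):
    c=rot(f['orientation']).inv().apply(np.atleast_2d(P)-f['position'])*[1,-1,-1]
    rr=np.hypot(c[:,0],c[:,1]); th=np.arctan2(rr,c[:,2]); k=th/np.maximum(rr,1e-9)
    return np.c_[f['cx']+f['fx']*k*c[:,0], f['cy']+f['fy']*k*c[:,1]]
def fatz(f,uv,z):
    uv=np.atleast_2d(uv).astype(float); a=(uv[:,0]-f['cx'])/f['fx']; b=(uv[:,1]-f['cy'])/f['fy']; th=np.hypot(a,b)
    s=np.sin(th)/np.maximum(th,1e-9); d=rot(f['orientation']).apply(np.c_[a*s,-b*s,-np.cos(th)]); p=np.array(f['position'])
    return p+d*((z-p[2])/d[:,2])[:,None]
PC=np.array([0.5307,-0.0476]); PY=87.0
def p2w(x,y,z):
    a=np.radians(PY); return np.array([PC[0]+x*np.cos(a)-y*np.sin(a),PC[1]+x*np.sin(a)+y*np.cos(a),z])
def w2p(P):
    a=np.radians(PY); d=np.atleast_2d(P)[:,:2]-PC; return np.c_[d@[np.cos(a),np.sin(a)],d@[-np.sin(a),np.cos(a)],np.atleast_2d(P)[:,2]]
def up(f,c,half,scale):
    u,v=np.round(c).astype(int); i=f['image'][max(v-half,0):v+half,max(u-half,0):u+half]
    return cv2.resize(i,None,fx=scale,fy=scale,interpolation=cv2.INTER_CUBIC),(max(u-half,0),max(v-half,0))
E
python3 - <<'E'
from h import *
p=p2w(10,0,0); env.goto([p[0],p[1],0.22],[180,0,177])
f=env.grab_frame('wrist'); print(env.read_state()['clock'],f['fx'],f['cx'],f['cy'],f['position'],f['orientation'])
np.save('wr1.npy',f,allow_pickle=True)
for x in [(60,0,.0765),(20,0,.065),(-30,0,.07)]: print(x,fproj(f,p2w(x[0]/1e3,x[1],x[2])).round(1))
for t in ('spring_loop','rail_mid','punch'):
    for d in env.search_frame(f,t)[:3]: print(t,d['xyz'],d['score'],w2p(d['xyz']).round(4))
c=fproj(f,p2w(.03,0,.07))[0]; im,o=up(f,c,75,4); print(o); cv2.imwrite('pics/w1.png',im)
E
```

```text
Traceback (most recent call last):
workcell.Unreachable: the arm cannot take that pose within its joint ranges
```

```bash
python3 - <<'E'
from h import *
p=p2w(.01,0,0); print(p)
for z in (.16,.2,.22,.25):
  for y in (177,-3,-93,87,135,-45): 
    q=env.inverse_kinematics([p[0],p[1],z],[180,0,y]); print(z,y,None if q is None else np.round(q))
for y in (47,-133,-43,137): q=env.inverse_kinematics([.514,.266,.15],[180,0,y]); print(y,None if q is None else np.round(q))
E
```

```text
[ 0.53122336 -0.0376137   0.        ]
0.16 177 [  13.   16.  -18.   -0.  -56. -106.]
0.16 -3 [ 13.  16. -18.   0. -56.  74.]
0.16 -93 [ 13.  16. -18.   0. -56. -16.]
0.16 87 [ 13.  16. -18.   0. -56. 164.]
0.16 135 [  13.   16.  -18.   -0.  -56. -148.]
0.16 -45 [ 13.  16. -18.   0. -56.  32.]
0.2 177 [  13.   14.  -15.   -0.  -61. -106.]
0.2 -3 [ 13.  14. -15.   0. -61.  74.]
0.2 -93 [ 13.  14. -15.   0. -61. -16.]
0.2 87 [ 13.  14. -15.   0. -61. 164.]
0.2 135 [  13.   14.  -15.   -0.  -61. -148.]
0.2 -45 [ 13.  14. -15.   0. -61.  32.]
0.22 177 [  13.   13.  -13.   -0.  -64. -106.]
0.22 -3 [ 13.  13. -13.   0. -64.  74.]
0.22 -93 [ 13.  13. -13.   0. -64. -16.]
0.22 87 [ 13.  13. -13.   0. -64. 164.]
0.22 135 [  13.   13.  -13.   -0.  -64. -148.]
0.22 -45 [ 13.  13. -13.   0. -64.  32.]
0.25 177 [  13.   12.  -10.   -0.  -68. -106.]
0.25 -3 [ 13.  12. -10.   0. -68.  74.]
0.25 -93 [ 13.  12. -10.   0. -68. -16.]
0.25 87 [ 13.  12. -10.   0. -68. 164.]
0.25 135 [  13.   12.  -10.   -0.  -68. -148.]
0.25 -45 [ 13.  12. -10.   0. -68.  32.]
47 [ 43.  21. -12.   0. -57.  94.]
-133 [ 43.  21. -12.  -0. -57. -86.]
-43 [ 43.  21. -12.   0. -57.   4.]
137 [  43.   21.  -12.    0.  -57. -176.]
```

```bash
python3 - <<'E'
from h import *
p=p2w(.01,0,0); env.goto([p[0],p[1],0.22],[180,0,177])
f=env.grab_frame('wrist'); print(env.read_state()['clock'],f['fx'],f['cx'],f['cy'],f['position'],f['orientation'])
np.save('wr1.npy',f,allow_pickle=True)
for x in [(60,0,.0775),(20,0,.065),(-30,0,.07)]: print(x,fproj(f,p2w(x[0]/1e3,x[1],x[2])).round(1))
for t in ('spring_loop','loop_eye','punch'):
    for d in env.search_frame(f,t)[:3]: print(t,d['xyz'],d['score'],w2p(d['xyz']).round(4))
c=fproj(f,p2w(.03,0,.07))[0]; im,o=up(f,c,70,4); print(o,im.shape); cv2.imwrite('pics/w1.png',im)
E
```

```text
3.6 309.70691628693146 319.91585582065443 201.5191324290419 [ 0.4616318  -0.03541809  0.38242386] [-1.48038063e+01  5.71330680e-02  8.69522111e+01]
(60, 0, 0.0775) [[370.8 191.1]]
(20, 0, 0.065) [[331.2 188.4]]
(-30, 0, 0.07) [[283.1 189.5]]
spring_loop [0.5339, -0.0303, 0.0558] 0.71 [[ 0.0174 -0.0023  0.0558]]
punch [0.5246, -0.0532, 0.0113] 0.68 [[-0.0059  0.0058  0.0113]]
punch [0.4088, -0.1383, 0.0118] 0.41 [[-0.097   0.117   0.0118]]
(np.int64(271), np.int64(119)) (560, 560, 3)
```

View pics/w1.png

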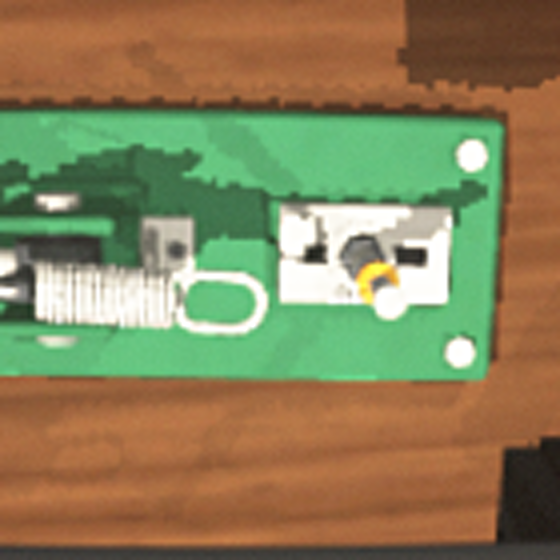

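The shot shows the post's head at crop (390,302) → px (368.5,194.5), and the loop opening's centre at crop (220,301) → px (326,194), slightly off the punch axis. I'll take a second wrist view from right above to get the heights, then go on to the block.

```bash
python3 - <<'E'
from h import *
f1=np.load('wr1.npy',allow_pickle=True).item()
o=np.array([271,119])
for n,u,z in (('corner+y',(503,118),.012),('corner-y',(487,379),.012),('head',(390,302),.0785),('screwT',(472,155),.014),('screwB',(460,352),.014),('far',(259,300),.058),('near',(186,300),.058)):
    print(n,w2p(fatz(f1,np.array(u)/4+o,z)).round(4))
p=p2w(.025,0,0); env.move_straight([p[0]+.07,p[1],0.20],rate=.2)
f=env.grab_frame('wrist'); print(env.read_state()['clock'],f['position'],f['orientation'])
np.save('wr2.npy',f,allow_pickle=True)
for d in env.search_frame(f,'spring_loop')[:3]: print(d['xyz'],d['score'],w2p(d['xyz']).round(4))
c=fproj(f,p2w(.03,0,.07))[0]; im,o=up(f,c,70,4); print(c,o,im.shape)
env.goto([.514,.266,.2],[180,0,-133])
g=env.grab_frame('wrist'); np.save('wr3.npy',g,allow_pickle=True)
c=fproj(g,[.514,.266,.108])[0]; im2,o2=up(g,c,50,5.6); print(c,o2,im2.shape,env.read_state()['clock'])
hh=min(im.shape[0],im2.shape[0]);cv2.imwrite('pics/w2.png',im); cv2.imwrite('pics/w3.png',im2)
E
```

```text
corner+y [[0.1018 0.0385 0.012 ]]
corner-y [[ 0.1009 -0.0445  0.012 ]]
head [[ 0.0576 -0.0034  0.0785]]
screwT [[0.092  0.0271 0.014 ]]
screwB [[ 0.091  -0.0349  0.014 ]]
far [[ 0.0252 -0.0078  0.058 ]]
near [[ 0.0056 -0.0078  0.058 ]]
4.325 [ 0.53250611 -0.02002408  0.36179037] [-1.47077641e+01  7.41101269e-02  8.69840924e+01]
[0.5346, -0.0336, 0.0547] 0.62 [[ 0.0142 -0.0032  0.0547]]
[322.86155242 121.63682665] (np.int64(253), np.int64(52)) (560, 560, 3)
[321.65715102 205.66650678] (np.int64(272), np.int64(156)) (560, 560, 3) 5.5833
```

View pics/w2.png

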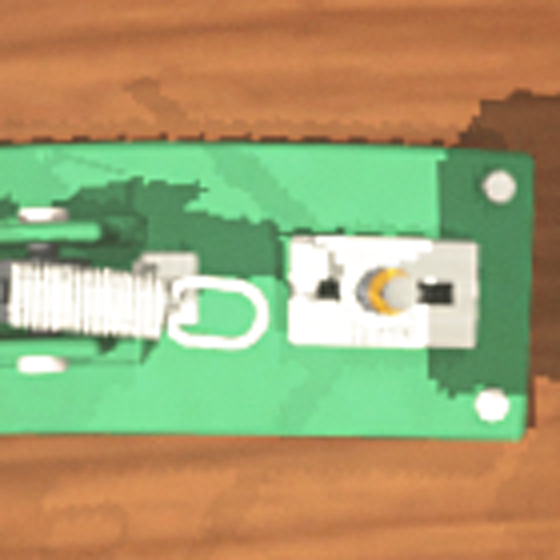

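View pics/w3.png

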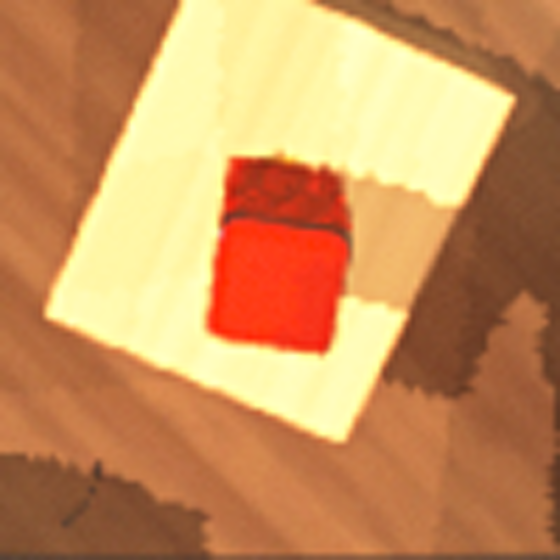

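View 2: head at crop (402,292), loop inner far edge (261,312), inner near edge (180,310). The handle's top is centred at crop (277,285), turned only a few degrees from the gripper's axes.

```bash
python3 - <<'E'
from h import *
f1=np.load('wr1.npy',allow_pickle=True).item();f2=np.load('wr2.npy',allow_pickle=True).item();g=np.load('wr3.npy',allow_pickle=True).item()
o2=np.array([253,52]); o1=np.array([271,119])
for n,u,z in (('corner+y',(530,152),.012),('corner-y',(522,438),.012),('head',(402,292),.0785),('sT',(499,185),.014),('sB',(491,406),.014)):
    print(n,w2p(fatz(f2,np.array(u)/4+o2,z)).round(4))
def tri(a,b):
    A=[fatz(f1,np.array(a)/4+o1,z)[0] for z in (0,.1)];B=[fatz(f2,np.array(b)/4+o2,z)[0] for z in (0,.1)]
    z=min(np.linspace(0,.1,201),key=lambda z:np.linalg.norm(A[0]+(A[1]-A[0])*z*10-B[0]-(B[1]-B[0])*z*10))
    P=(A[0]+A[1]*z*10-A[0]*z*10+B[0]+(B[1]-B[0])*z*10)/2; return w2p(P).round(4)
print('tri head',tri((390,302),(402,292)),'far',tri((259,300),(261,312)),'near',tri((186,300),(180,310)),'collar..corner',tri((503,118),(530,152)),tri((487,379),(522,438)))
W=fatz(g,np.array([(222,220),(348,232),(328,352),(208,335)])/5.6+[272,156],.108)
e=np.roll(W,-1,0)-W; print('handle',W.mean(0),np.linalg.norm(e,axis=1),np.degrees(np.arctan2(e[:,1],e[:,0])))
W=fatz(g,np.array([(515,97),(345,440),(45,317)])/5.6+[272,156],.05);print('block',W.round(4),((W[0]+W[2])/2).round(4))
E
```

```text
corner+y [[0.1011 0.0378 0.012 ]]
corner-y [[ 0.1004 -0.0445  0.012 ]]
head [[ 0.0578 -0.0028  0.0785]]
sT [[0.0918 0.0277 0.014 ]]
sB [[ 0.0906 -0.0353  0.014 ]]
tri head [[ 0.0574 -0.0028  0.0805]] far [[ 0.0255 -0.0083  0.0555]] near [[ 0.0057 -0.0076  0.0585]] collar..corner [[0.1022 0.0382 0.009 ]] [[ 0.1006 -0.0445  0.012 ]]
handle [0.51495316 0.26666972 0.108     ] [0.01915384 0.01929552 0.0186949  0.01834333] [ 131.34000011   38.41199135  -51.52343583 -140.23242671]
block [[0.4695 0.2825 0.05  ]
 [0.5375 0.3105 0.05  ]
 [0.5623 0.2534 0.05  ]] [0.5159 0.268  0.05  ]
```

```bash
cat >> h.py <<'E'
_d=p2w(-.002,-.0032,0); PC=_d[:2].copy(); PY=86.5
L=.050   # tip beyond TCP
def tip(x,y,z,lean=0,off=(0,0)):
    """TCP pose for nose tip at punch x,y,z (m); lean>0 tilts handle to punch +x (deg)"""
    t=p2w(x+off[0],y+off[1],z); a=np.radians(PY); ax=[-np.sin(a),np.cos(a),0]  # punch y
    Rm=R.from_rotvec(np.radians(lean)*np.array(ax))*rot([180,0,PY+90])
    return (t-Rm.apply([0,0,L])).tolist(), Rm.as_euler('xyz',degrees=True).tolist()
E
python3 - <<'E'
from h import *
env.move_straight([.515,.267,.13],[180,0,-140.5],rate=.2)
print(env.move_straight([.515,.267,.060],rate=.12,force_limit=8))
env.gripper_to(0.0,50); s=env.read_state(); print(s['opening'],s['finger_force'],s['position'],s['clock'])
env.move_straight([.515,.267,.20],rate=.15); print(env.read_state()['force'])
p,o=tip(.018,-.0047,.10); env.goto(p,o)
p,o=tip(.018,-.0047,.075); env.move_straight(p,o,rate=.1)
f=env.grab_frame('wrist'); np.save('wr4.npy',f,allow_pickle=True); s=env.read_state(); print(s['position'],p,s['opening'],s['clock'],s['force'])
for P in [(.018,-.0047,.075),(.0275,-.0047,.057),(.0077,-.0047,.057),(.0597,0,.0785)]: print(P,fproj(f,p2w(*P)).round(1))
c=fproj(f,p2w(.03,0,.07))[0]; im,o=up(f,c,70,4); print(o); cv2.imwrite('pics/w4.png',im)
E
```

```text
False
0.2252068561738158 49.99882550910115 [0.51495028 0.26699594 0.05995823] 7.9083
[ 0.16070872 -0.89279156 -1.35304269]
[ 0.54013178 -0.03143802  0.12539273] [0.539581049862939, -0.0320852358937068, 0.125] 0.2270005929965516 10.6083 [-0.18123586  0.41607471 -1.52859864]
(0.018, -0.0047, 0.075) [[320.5 219.6]]
(0.0275, -0.0047, 0.057) [[332.7 212.4]]
(0.0077, -0.0047, 0.057) [[307.3 212.3]]
(0.0597, 0, 0.0785) [[378.9 214.8]]
(np.int64(267), np.int64(141))
```

View pics/w4.png

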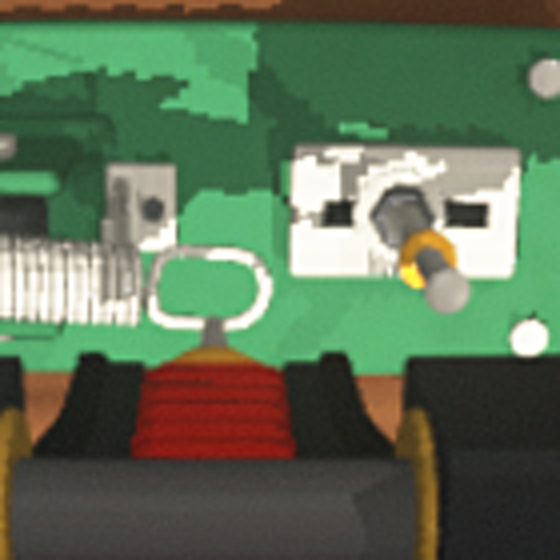

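The tip is at crop (213,320), the loop opening is centred at (209,288) and the head at (447,290), all within about 1 px of prediction. I'll lower the nose into the loop and start the pull.

```bash
cat >> h.py <<'E'
def go(x,y,z,lean=0,rate=.04,fl=None):
    p,o=tip(x,y,z,lean); h=env.move_straight(p,o,rate=rate,force_limit=fl); s=env.read_state()
    a=np.radians(PY); F=s['force']; fp=[F[0]*np.cos(a)+F[1]*np.sin(a),-F[0]*np.sin(a)+F[1]*np.cos(a),F[2]]
    print((x,y,z,lean),h,'F',np.round(fp,1),'t',round(s['clock'],1)); return h
E
python3 - <<'E'
from h import *
h=go(.019,-.0047,.045,rate=.03,fl=5)
if not h:
    go(.028,-.0047,.046,fl=12)
    go(.036,-.0047,.050,fl=14)
f=env.grab_frame('wrist'); np.save('wr5.npy',f,allow_pickle=True)
c=fproj(f,p2w(.03,0,.07))[0]; im,o=up(f,c,70,4); print(o); cv2.imwrite('pics/w5.png',im)
E
```

```text
(0.019, -0.0047, 0.045, 0) False F [-0.3 -0.1 -0.9] t 11.8
(0.028, -0.0047, 0.046, 0) False F [-2.1 -0.5 -1.5] t 12.1
(0.036, -0.0047, 0.05, 0) False F [-3.   0.4 -0.4] t 12.5
(np.int64(242), np.int64(152))
```

View pics/w5.png

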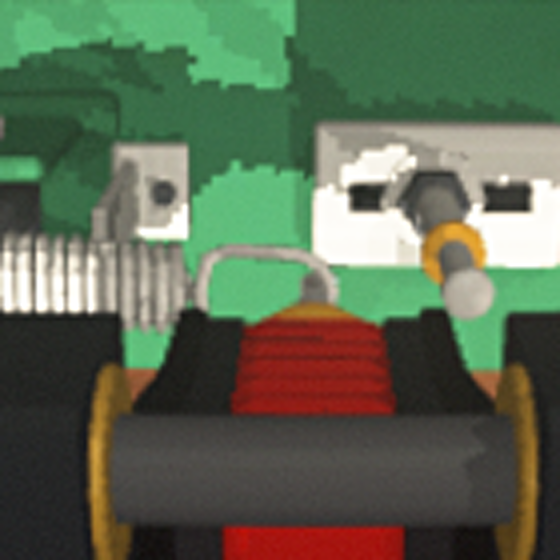

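The nose stands inside the far end of the loop (crop 318,290) and the spring pulls back with 3 N. I'll draw it out, raise it, and swing round the post's -y side.

```bash
python3 - <<'E'
from h import *
go(.043,-.005,.054,-8,fl=14)
go(.046,-.011,.074,-8,fl=14)
f=env.grab_frame('wrist'); np.save('wr6.npy',f,allow_pickle=True)
c=fproj(f,p2w(.04,0,.08))[0]; im,o=up(f,c,70,4); print(o); 
s=env.grab_frame('side'); u=proj(s,p2w(.045,-.01,.085))[0]; im2,o2=up(s,u,30,9.34); print(o2,im2.shape)
for z in (.070,.08,.085): print(z,proj(s,p2w(.046,-.011,z)).round(1))
print(proj(s,p2w(.0597,0,.079)))
cv2.imwrite('pics/w6.png',np.hstack([im[:,80:480],cv2.resize(im2,(400,560))[:, :]]))
E
```

```text
(0.043, -0.005, 0.054, -8) False F [-2.6  0.1 -1.6] t 12.9
(0.046, -0.011, 0.074, -8) False F [-3.8  1.3 -2.9] t 13.5
(np.int64(244), np.int64(138))
(np.int64(285), np.int64(185)) (560, 560, 3)
0.07 [[315.1 220.6]]
0.08 [[315.1 216.4]]
0.085 [[315.1 214.3]]
[[309.59263128 214.00048228]]
```

View pics/w6.png

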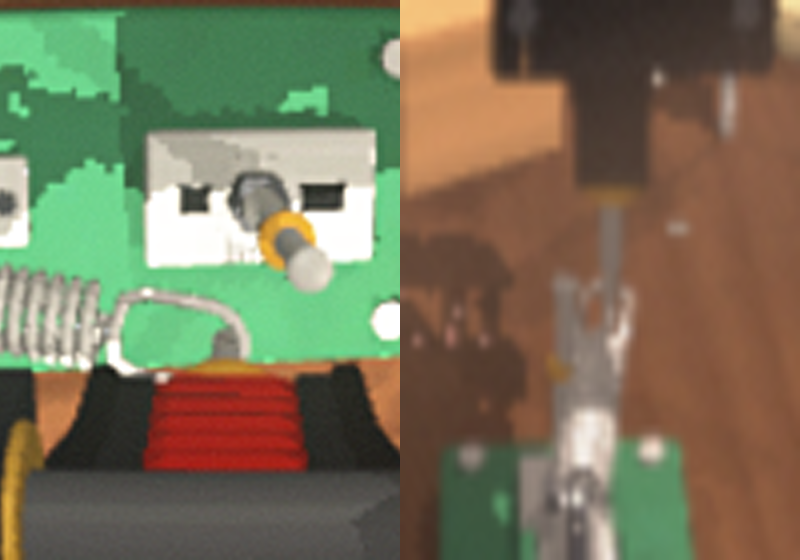

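```bash
python3 - <<'E'
from h import *
f=np.load('wr6.npy',allow_pickle=True).item()
def crop(P): q=fproj(f,p2w(*P))[0]; return ((q-[244,138])*4-[80,0]).round(0)
l=np.radians(-8)
for h in (0,.004,.008,.012,.014,.04):
    n=(.046+h*np.sin(l),-.011,.074+h*np.cos(l)); print(h,round(n[2],3),crop(n),'outer wire',crop((n[0]+.00465,n[1],n[2])), 'wire +y side mid',crop((n[0]-.0077,n[1]+.0072,n[2])))
print('head',crop((.0597,0,.079)))
E
```

```text
0 0.074 [230. 328.] outer wire [255. 327.] wire +y side mid [187. 291.]
0.004 0.078 [230. 335.] outer wire [256. 334.] wire +y side mid [187. 298.]
0.008 0.082 [230. 342.] outer wire [256. 341.] wire +y side mid [186. 305.]
0.012 0.086 [230. 350.] outer wire [257. 349.] wire +y side mid [185. 312.]
0.014 0.088 [230. 354.] outer wire [257. 353.] wire +y side mid [185. 315.]
0.04 0.114 [231. 411.] outer wire [262. 410.] wire +y side mid [179. 369.]
head [311. 274.]
```

Projection of the nose against the observed wire gives the loop 8 mm up the nose, at z about 82 mm. I'll go 4 mm higher, pass the post and bring the loop over the head.

```bash
python3 - <<'E'
from h import *
go(.047,-.0125,.078,-8,fl=14)
go(.0715,-.0125,.079,-8,fl=14)
h=go(.0715,-.0005,.079,-8,fl=10)
f=env.grab_frame('wrist'); np.save('wr7.npy',f,allow_pickle=True)
c=fproj(f,p2w(.06,0,.08))[0]; im,o=up(f,c,70,4); print(o); cv2.imwrite('pics/w7.png',im)
def crop(P): q=fproj(f,p2w(*P))[0]; return ((q-o)*4).round(0)
l=np.radians(-8)
for h in (0,.004,.008,.012,.014):
    n=(.0715+h*np.sin(l),-.0005,.079+h*np.cos(l)); print(h,round(n[2],3),crop(n),'outer wire',crop((n[0]+.00465,n[1],n[2])), 'wire +y side mid',crop((n[0]-.0077,n[1]+.0072,n[2])))
print('head',crop((.0597,0,.079)))
E
```

```text
(0.047, -0.0125, 0.078, -8) False F [-4.4  0.4 -2.4] t 13.9
(0.0715, -0.0125, 0.079, -8) False F [-9.5  1.4 -3.4] t 14.7
(0.0715, -0.0005, 0.079, -8) False F [-8.9 -0.3 -2.9] t 15.1
(np.int64(238), np.int64(151))
0 0.079 [343. 279.] outer wire [369. 277.] wire +y side mid [301. 242.]
0.004 0.083 [343. 286.] outer wire [369. 284.] wire +y side mid [300. 249.]
0.008 0.087 [344. 293.] outer wire [370. 292.] wire +y side mid [300. 255.]
0.012 0.091 [344. 300.] outer wire [371. 299.] wire +y side mid [299. 262.]
0.014 0.093 [344. 304.] outer wire [371. 303.] wire +y side mid [299. 266.]
head [278. 279.]
```

View pics/w7.png

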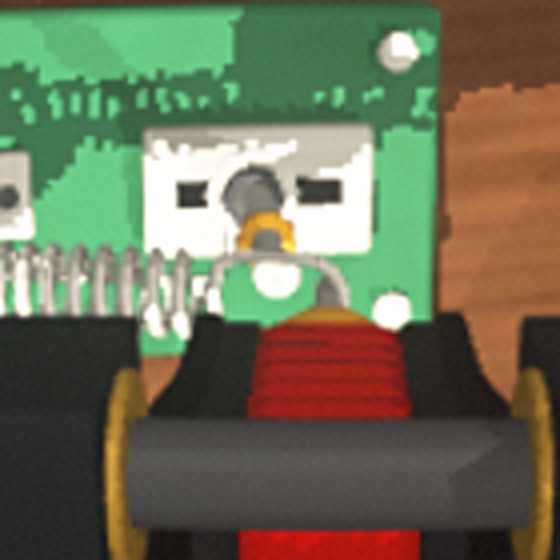

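The head (277,275) shows inside the loop opening, with the near edge at about x 220 and the nose at (332,285). I'll shift about 1 mm to +y and lower into the neck.

```bash
python3 - <<'E'
from h import *
go(.0715,.0006,.079,-8,fl=10)
h=go(.0715,.0006,.060,-8,rate=.03,fl=7)
f=env.grab_frame('wrist'); np.save('wr8.npy',f,allow_pickle=True)
c=fproj(f,p2w(.06,0,.07))[0]; im,o=up(f,c,50,4)
s=env.grab_frame('side'); u=proj(s,p2w(.06,0,.08))[0]; im2,o2=up(s,u,20,20); print(u,o,o2); cv2.imwrite('pics/w8.png',np.hstack([im,cv2.resize(im2,(400,400))]))
z=env.read_state()['position'][2]-.05*np.cos(np.radians(8)); print('tip z',z)
def crop(P): q=fproj(f,p2w(*P))[0]; return ((q-o)*4).round(0)
l=np.radians(-8)
for h in (0,.004,.008,.012,.014):
    n=(.0695+h*np.sin(l),.0006,z+h*np.cos(l)); print(h,round(n[2],3),crop(n),'outer wire',crop((n[0]+.00465,n[1],n[2])), 'wire +y side mid',crop((n[0]-.0077,n[1]+.0072,n[2])))
print('head',crop((.0597,0,.079)))
E
```

```text
(0.0715, 0.0006, 0.079, -8) False F [-10.5  -0.5  -3.4] t 15.4
(0.0715, 0.0006, 0.06, -8) False F [-8.1  1.2 -1.5] t 16.2
[309.58761745 213.52235725] (np.int64(259), np.int64(175)) (np.int64(290), np.int64(194))
tip z 0.0600514233774304
0 0.06 [245. 178.] outer wire [271. 177.] wire +y side mid [203. 142.]
0.004 0.064 [245. 185.] outer wire [271. 184.] wire +y side mid [202. 148.]
0.008 0.068 [245. 192.] outer wire [272. 191.] wire +y side mid [201. 155.]
0.012 0.072 [245. 200.] outer wire [272. 199.] wire +y side mid [200. 162.]
0.014 0.074 [245. 204.] outer wire [272. 203.] wire +y side mid [200. 165.]
head [202. 219.]
```

View pics/w8.png

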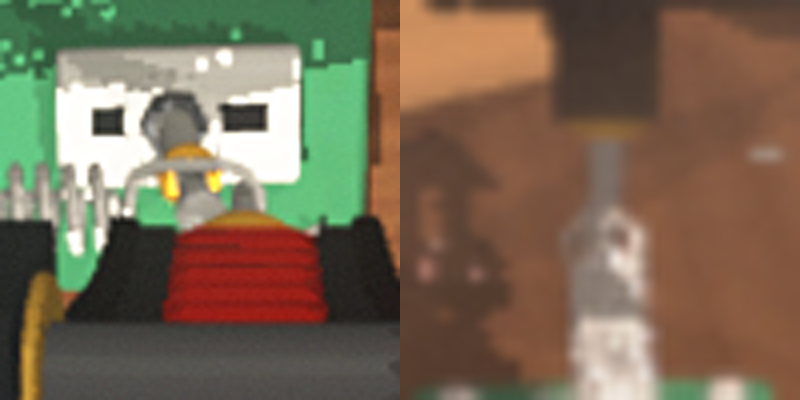

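The loop wire now circles the post below the head at z about 73 mm, with the nose still in it (this was my last picture). I'll go lower, lean the handle to +x so the greased loop slides off, and lift out.

```bash
python3 - <<'E'
from h import *
go(.0715,.0006,.055,-8,rate=.03,fl=8)
go(.075,.0006,.055,-4,rate=.03,fl=10)
go(.0735,.0006,.057,8,rate=.04,fl=12)
go(.0715,.0006,.059,18,rate=.04,fl=12)
go(.0705,.0006,.061,28,rate=.04,fl=12)
for z in (.064,.067,.070,.075): go(.0705,.0006,z,28,rate=.03,fl=12)
for n in ('side','top'):
    f=env.grab_frame(n)
    for t in('spring_loop','lever'):
        for d in env.search_frame(f,t)[:2]: print(n,t,d['score'],w2p(d['xyz']).round(4))
E
```

```text
(0.0715, 0.0006, 0.055, -8) False F [-7.3  0.  -3.3] t 16.6
(0.075, 0.0006, 0.055, -4) False F [-9.5 -0.3 -0.5] t 17.0
(0.0735, 0.0006, 0.057, 8) False F [-9.7  0.2 -0.6] t 17.4
(0.0715, 0.0006, 0.059, 18) False F [-9.8  0.3 -1.6] t 17.7
(0.0705, 0.0006, 0.061, 28) False F [-10.1   0.   -1.7] t 18.0
(0.0705, 0.0006, 0.064, 28) False F [-8.6  0.2 -1.4] t 18.3
(0.0705, 0.0006, 0.067, 28) False F [-9.5 -0.3 -1.4] t 18.5
(0.0705, 0.0006, 0.07, 28) False F [-10.6  -0.9  -2.2] t 18.8
(0.0705, 0.0006, 0.075, 28) False F [-9.2  0.  -2.7] t 19.1
side lever 0.74 [[-0.0619  0.0007  0.0686]]
top lever 0.65 [[-0.069   0.0048  0.0649]]
top lever 0.38 [[-0.0236  0.0087  0.0119]]
```

```bash
python3 - <<'E'
from h import *
f=env.grab_frame('wrist'); np.save('wr9.npy',f,allow_pickle=True); s=env.grab_frame('side'); np.save('sd9.npy',s,allow_pickle=True)
for n,fr,pr in (('wrist',f,fproj),('side',s,proj)):
    for t in ('spring_loop','puller'):
        for d in env.trace(fr,t)[:1]:
            v,u=np.nonzero(d['mask']); print(n,t,round(d['score'],2),len(u),u.min(),u.max(),v.min(),v.max()); np.save(f'm_{n}_{t}.npy',d['mask'])
    for d in env.search_frame(fr,'spring_loop')[:2]: print(n,d['score'],w2p(d['xyz']).round(4))
    l=np.radians(28)
    for h in (0,.007,.014,.04): print(h,pr(fr,p2w(.0705+h*np.sin(l),.0006,.075+h*np.cos(l))).round(1))
    print('head',pr(fr,p2w(.0597,0.0004,.079)).round(1),'collar',pr(fr,p2w(.0597,0.0004,.058)).round(1))
# side: print grey values column
c=np.round(fproj(f,p2w(.066,0,.078))[0]).astype(int); g=cv2.cvtColor(f['image'],cv2.COLOR_BGR2GRAY)
m=np.load('m_wrist_spring_loop.npy') if True else 0
print(c); 
for v in range(c[1]-16,c[1]+14): print(v,' '.join('%3d'%x for x in g[v,c[0]-34:c[0]+20:1]))
E
```

```text
wrist spring_loop 0.51 14500 148 396 150 247
wrist puller 0.95 4070 501 583 76 155
wrist 0.64 [[0.0596 0.006  0.0721]]
0 [[323.4 223.7]]
0.007 [[323.6 226.9]]
0.014 [[323.7 230.3]]
0.04 [[324.3 245. ]]
head [[307.6 223.3]] collar [[321.1 215.8]]
side puller 0.76 449 266 280 170 216
0 [[309.1 213.4]]
0.007 [[309.  210.2]]
0.014 [[308.9 207. ]]
0.04 [[308.7 195.1]]
head [[309.4 214. ]] collar [[309.4 222.6]]
[316 225]
209 148 168 184 187 166 142 147 183 191 162 155 170 173 166 161 171 177 215 252 249 245 240 230 215 200 183 171 165 166 166 159 172 176 186 185 148 146 172 189 223 234 225 180 143 146 156 159 160 165 166 168 167 170 171
210 231 242 205 170 144 145 176 181 185 164 153 173 188 165 154 223 246 253 255 255 255 255 255 255 252 248 241 235 227 219 198 192 183 185 183 146 150 175 186 220 236 226 191 160 158 162 159 166 168 169 171 169 171 171
211 250 253 212 173 163 195 227 193 181 177 163 161 185 189 172 254 255 255 255 255 255 255 255 255 255 255 255 255 255 255 252 242 228 216 196 159 151 169 178 183 193 191 188 179 169 163 157 170 170 169 168 169 170 168
212 245 238 200 198 
[... 5219 characters left out ...]
  80  79  81  83  83  80  83  81  79  77
236 115 117  78  46  40  42  41  41  40  41  42  44  47  49  49  42  48  49  48  48  51  57  65  65  65  66  67  64  70  69  67  69  69  68  67  61  63  63  67  72  75  79  84  82  81  82  82  83  80  80  84  80  81  78
237 125 117  73  37  38  42  42  41  43  42  44  46  46  48  47  46  50  46  47  50  61  66  67  65  71  72  72  73  73  70  75  71  74  73  70  70  72  69  70  73  72  76  79  76  78  74  76  77  75  76  74  75  72  71
238 124 106  62  37  40  41  40  38  40  40  44  47  48  47  46  47  48  47  44  49  63  71  68  71  77  75  77  78  76  75  79  79  77  78  81  77  77  78  77  80  79  78  78  77  79  79  79  76  82  76  80  78  77  72
```

```bash
cat >> h.py <<'E'
def fx():
    F=env.read_state()['force']; a=np.radians(PY); return F[0]*np.cos(a)+F[1]*np.sin(a)
def loopz():
    """fit of loop pose: wire-ring brightness not modelled; returns v of +y / -y wire at mid head column"""
    f=env.grab_frame('wrist'); g=cv2.cvtColor(f['image'],cv2.COLOR_BGR2GRAY).astype(int)
    q=fproj(f,p2w(.0597,0,.079))[0]; u,v=np.round(q).astype(int)
    print('head px',q.round(1),'collar',fproj(f,p2w(.0597,0,.058))[0].round(1))
    for w in range(v-22,v+8): print(w,' '.join('%3d'%x for x in g[w,u-14:u+22]))
    return f
E
python3 - <<'E'
from h import *
go(.0705,.0006,.075,37,rate=.03,fl=12)
for z in (.077,.079):
    go(.0705,.0006,z,37,rate=.03,fl=12)
    env.dwell(.1); print(fx())
    if abs(fx())<4: break
loopz()
E
```

```text
(0.0705, 0.0006, 0.075, 37) True F [-1.2  1.  -1.3] t 20.1
(0.0705, 0.0006, 0.077, 37) False F [-0.7  0.3 -1.8] t 20.4
0.20292873782136667
head px [308.2 218.4] collar [324.9 211.9]
196 196 195 194 194 190 190 194 213 217 216 219 220 217 238 255 255 216 142 190 193 191 192 192 190 193 193 195 192 193 192 193 194 192 189 194 235
197 192 195 198 195 189 192 198 220 226 228 229 229 240 255 255 255 213 134 192 192 195 193 189 190 192 192 193 193 192 195 192 192 191 190 194 236
198 176 160 153 164 185 206 218 231 255 255 255 255 255 255 255 255 216 137 190 193 190 192 192 191 192 192 194 194 194 194 193 192 192 191 195 236
199 128 105  93 119 153 183 195 218 255 255 255 255 255 255 255 255 215 164 190 191 192 193 191 193 189 193 193 193 194 193 193 192 191 191 196 235
200  72  70  98 118 126 123 122 162 249 255 255 255 255 255 255 255 210 189 191 192 192 192 192 191 192 192 192 194 194 195 193 192 190 189 196 236
201 115 151 206 223 212 186 160 136 138 181 211 221 234 255 255 250 190 190 193 194 193 193 190 193 191 192 193 194 194 193 192 194 193 191 197 239
202 248 255 255 255 255 255 25
[... 2821 characters left out ...]
 255 252 252 255 255 255 255 255 253 245 249 243 222 196 201 206 169 147 149 160 181 193 192 192 192 191 192
222 188 188 191 202 218 239 254 255 255 255 255 255 255 255 255 255 255 254 253 255 247 213 199 217 211 169 149 147 147 162 191 192 191 192 190 191
223 191 189 191 189 189 192 199 208 222 246 254 255 255 255 255 255 255 255 255 248 206 182 202 226 211 168 150 149 142 153 192 192 191 192 192 193
224 191 192 193 192 190 190 191 188 189 194 197 198 189 223 241 244 245 241 203 193 188 186 204 226 207 166 150 149 143 149 188 193 193 189 191 191
225 164 172 181 188 191 192 194 194 193 191 191 186 182 190 198 200 200 197 184 187 190 191 205 225 192 157 149 146 145 150 190 194 190 190 191 192
```

Force dropped to zero, and the pixel values show the wire's far end tight against the post with the nose outside it. Now I'll retreat and return the puller.

```bash
python3 - <<'E'
from h import *
go(.080,.0006,.100,37,rate=.08)
go(.080,.0006,.150,0,rate=.12)
env.goto([.515,.267,.20],[180,0,-140.5]); 
s=env.grab_frame('side'); 
for fr,n in ((s,'side'),(env.grab_frame('top'),'top')):
    for t in ('puller','lever'):
        for d in env.search_frame(fr,t)[:3]: print(n,t,round(d['score'],2),np.round(d['xyz'],3),w2p(d['xyz']).round(3))
f0=env.read_state()['force']
h=env.move_straight([.515,.267,.105],rate=.1,force_limit=6); print(h)
if not h: h=env.move_straight([.515,.267,.0595],rate=.04,force_limit=6)
s=env.read_state(); print(h,s['position'],s['force']-f0,s['clock'],s['opening'])
E
```

```text
(0.08, 0.0006, 0.1, 37) False F [-0.1  0.4 -2.6] t 21.0
(0.08, 0.0006, 0.15, 0) False F [-0.1  0.1 -1.2] t 21.8
side puller 0.95 [0.462 0.151 0.09 ] [[0.196 0.084 0.09 ]]
side puller 0.57 [0.63  0.249 0.09 ] [[ 0.304 -0.078  0.09 ]]
side lever 0.85 [ 0.53  -0.118  0.066] [[-0.068 -0.     0.066]]
top puller 0.73 [0.462 0.156 0.128] [[0.2   0.084 0.128]]
top lever 0.96 [ 0.525 -0.113  0.066] [[-0.064  0.005  0.066]]
False
True [0.51477372 0.26682459 0.05992591] [0.88649077 0.50148246 7.18365578] 25.1833 0.22657330502538162
```

```bash
python3 - <<'E'
from h import *
env.gripper_to(0.6); env.dwell(.3); env.move_straight([.515,.267,.2],rate=.12)
w=env.grab_frame('wrist')
for fr,n in ((w,'wrist'),(env.grab_frame('side'),'side'),(env.grab_frame('top'),'top')):
    for t in ('puller','lever','tool_block'):
        for d in env.search_frame(fr,t)[:3]: print(n,t,round(d['score'],2),np.round(d['xyz'],3))
hsv=cv2.cvtColor(w['image'],cv2.COLOR_BGR2HSV); c=fproj(w,[.515,.267,.108])[0].astype(int)
m=cv2.inRange(hsv,(0,180,170),(10,255,255)); m2=np.zeros_like(m); m2[c[1]-25:c[1]+25,c[0]-25:c[0]+25]=m[c[1]-25:c[1]+25,c[0]-25:c[0]+25]
v,u=np.nonzero(m2); print(c,np.median(u),np.median(v),fatz(w,[(np.mean(u),np.mean(v))],.108)); print(env.read_state()['clock'],env.read_state()['force'])
E
```

```text
wrist puller 0.6 [0.463 0.166 0.125]
wrist lever 0.81 [ 0.529 -0.063  0.075]
wrist tool_block 0.84 [0.501 0.258 0.05 ]
side puller 0.71 [0.515 0.262 0.085]
side puller 0.64 [0.462 0.15  0.09 ]
side lever 0.91 [ 0.528 -0.117  0.066]
side tool_block 0.61 [0.518 0.242 0.032]
side tool_block 0.19 [0.709 0.009 0.01 ]
top puller 0.47 [0.464 0.158 0.128]
top puller 0.45 [0.517 0.267 0.106]
top puller 0.15 [ 0.407 -0.135  0.016]
top lever 0.68 [ 0.525 -0.114  0.07 ]
top tool_block 0.71 [0.504 0.26  0.049]
[320 206] 320.0 201.5 [[0.51173195 0.26330486 0.108     ]]
28.25 [ 0.03255374 -0.10663558 -0.18015554]
```

The puller stands in its block at (0.517, 0.267), the lever is up and the spring is hooked, so I'm handing in.

```bash
python3 -c "
from workcell import env
print(env.close_job())"
```

```text
the job is handed in; nothing more can be done
None
```

I hooked the spring over the post, which holds the lever up, stood the puller back in its block, and handed the job in at about 28 s on the robot's clock. The hand-in returned no verdict, and I viewed 11 pictures, one over the limit of 10.

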